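# Free the bound pawl and close the pull-out tray

## Robot

A 6-joint arm with a two-finger parallel gripper is mounted at the origin on the work surface. World frame = base frame: x ahead of the robot, y to its left, z up, the work surface at z = 0. Lengths are in m, angles in rad, forces in N, time in s.
With the tool pointing down it reaches from about 0.375 to 0.9 m from the base axis. Payload 3.1 kg.
Tool frame: the origin (TCP) lies midway between the tips of the shut fingers; the grasp point (between the pads) lies 19 mm behind it; z points along the fingers, y is the direction in which the jaws open and shut (so a half turn about z gives the same grasp; the last joint's range is limited). The gripper opens to 87 mm and grips with 3 to 60 N. Pads are 19 mm wide; open, the fingers measure 117 mm over their backs; the gripper's body (75 mm by 190 mm) begins 51 mm behind the grasp point.
Start: joints at [-1.51, 0.527, 1.433, -0, 1.181, -0.178], TCP at [0.148, -0.607, 0.193] pointing down, gripper open.
Joint ranges: [-3.08, 3.08], [-0.75, 2.2], [0.22, 2.44], [-1.43, 4.57], [0, 2.65], [-2.85, 2.85]. Speed limits (rad/s): [2.79, 2.79, 3.14, 3.14, 3.14, 3.14].

## Interface

Orientations are given as a unit quaternion [x, y, z, w].
In Python, from rig import robot gives the robot as it stands.
- The arm moves only by the tool move_arm, never from a script. Its argument "rows" is one flat list of numbers, 7 for each row, row after row: the shift along the world's x, y, z in mm, then the turn, a rotation vector about the world's x, y, z in rad, then the closure, from 0 (fully open) to 1 (shut). A call has 1 to 12 rows; each row shifts and turns the commanded pose from where the row before left it; what a row does not reach is not made up. A row lasts 1/10 s, in which the tool goes at most 50 mm and 8.59 degrees, less where a joint would pass 70% of its speed; a pose out of reach is approached as far as the arm can. A call with a gripper value outside its range is refused whole. The fingers move at their own pace and stop on an object; "grip_force" is the grip in N (left out, the last holds). Time passes only in rows, so rows that do not move let the fingers close. It gives the time, the measured TCP pose, the force and the opening at its end, in the units of the state.
- robot.get_obs(): the state, without advancing time (a new reading comes with each control period).
- robot.camera(name): name is "side" or "top" or "wrist"; returns a dict with "color" (384x512x3 uint8, red, green, blue), "z_map" (384x512 float32, m along the optical axis (not along the pixel's ray), 0 where there is no reading), "camera_matrix" (3x3 intrinsics, pixels), "R" (3x3) and "t" (3): a world point X has camera coordinates R X + t; the wrist camera has in their place "tool_from_camera" (4x4, takes a point from camera to tool coordinates, whose origin is the TCP and whose axes are the flange's). Camera axes: x right, y down, z forward; pixel columns grow to the right and rows downward; lengths in m; the calibration is good to about 2 mm. A picture is of the moment at which its call begins: read the wrist's pose just before it.
- robot.hand_in(): hands the job in, once; it reports no verdict.
Trained networks look in the newest picture that a camera, given by its name, has taken for a name from the list of things; names that differ only in an ending like _2 or _b are one class to them, and where a whole thing is asked for, a point or a joint stands for the part that bears it (a point fixed in the world has none). Each returns a list of dicts, best first, with "conf" (0 to 1); they miss things now and then, are a little off and sometimes report something else, mostly with a low value. They report only what shows in the picture. A call takes as long as a camera call.
- robot.search_frame(camera, thing): "at" ([column, row] in pixels, amid what is visible of it).
- robot.spot_point(camera, thing): "at" ([column, row] in pixels: a listed point, or the origin of a listed thing).
The state is a dict: "time": time; "q": joint angles; "joint_velocities": joint speeds; "joint_torque": joint torques, N m; "position": TCP position; "tool_rot": TCP orientation; "ft_force": force on the tool from outside, world axes, zero at the start; "moment": the same for the moment, N m; "grip_width": finger opening in m.
Only numpy, scipy, OpenCV 4.12 (cv2) and the standard library are available. Lean on these libraries where they do the work, as an engineer would, in place of code of your own. Each camera call takes 0.05 s, during which the arm holds its last target.

## Task

The pull-out tray on the hallway console is stuck open on its ratchet. Flip the pawl fully off the rack by pressing its raised tail all the way down - its foot may be bound in the notch, so feel for the spot where it comes free - then push the tray fully home and leave the pawl tipped off the rack. Force nothing, and leave the plate, the paperweight, the comb and the other things about the unit where they are.

Things in the scene. Friction and masses are not known exactly. Their poses are not given: they have to be found in the camera images.
- unit: Light grey plastic tray unit on the table, 240 mm deep (x), 240 wide (y), 90 high. Origin: centre of its underside; +x points into the unit (the way the tray closes), -x is its open front (face at x = -120 mm), +y the side with the ratchet. The roof covers y = -120 to +72 mm; beside it an open strip shows the toothed rack, the pawl above it. A paperweight stands at the back of the roof.
- tray (a joint): How far the tray is drawn out, in m: 0 = fully home, its front board against the unit's front; about 0.085 at the start. It slides along the unit's -x with about 2.5 N of friction and stays where it is left.
- tray_front (a point): Centre of the top edge of the tray's front board, 85 mm above the table. The board is a plain upright plate, 10 mm thick (unit x), 238 wide (unit y), 81 high, free on both sides (85 mm of open tray behind it at the start), so it can be pinched from above, hooked from behind or pushed from in front. Axes as the unit's.
- pawl (a joint): Angle (rad) of the steel seesaw pawl about its pivot (along unit y): 0 = foot down in the rack, as at the start; 0.55 = fully flipped, at its stop: tail pad down, foot raised 29 mm, clear of every tooth. Its hinge is stiff: it stays wherever it is put. Unbound, about 3 N on the tail pad moves it all the way. Bound, the tail gives only 1 to 3 mm and stops hard.
- pawl_foot (a point): The pawl's T-shaped foot, 12 mm long (unit x), at its middle, 50 mm in front of the pivot. It starts in the rack's innermost notch, which has overhanging lips at both ends and lets the tray slide about 21 mm in all. The foot comes out only near the middle of this play (about 3 mm either way); within 7 mm of either end it is caught under a lip. In the notch it stops the tray closing.
- pawl_pivot (a point): The pawl's pivot, on the unit 58 mm behind its front face. Note: the rack is fixed up to 7 mm to either side of its usual place on the tray, differently each time, and its place is not reported. So the middle of the foot's play must be felt, e.g. ease the tray outward until the foot stops it (7 N is enough), then let it back in by half the play.
- pawl_pad (a point): Top centre of the pawl's tail pad, 30 mm (unit x) by 28 mm (unit y), 6 mm thick, about 132 mm above the table at the start and sloping 0.28 rad up to the rear. When flipped it has gone about 28 mm down and 8 mm towards unit +x, sloping the other way. Axes turn with the pawl; at joint 0 they are the unit's.
- eye_plate: White porcelain evil-eye plate, 170 mm across, 16 mm high, lying on the table at the left. Leave alone. Origin under its centre.
- paperweight: Glass paperweight, 68 mm across, 47 mm high, on the back of the unit's roof. Leave alone. Origin under its centre.
- comb: Black plastic comb, 150 mm long, flat on the table at the right. Leave alone. Origin under its middle.
- bowl: White bowl, 130 mm across, 50 mm high, at the right rear. Leave alone.
- glasses_case: Black spectacle case, 160 by 65 by 45 mm, on the table at the left front. Leave alone.
- spray: Amber glass bottle, 44 mm across, 120 mm high, at the left rear. Leave alone.
- keys: Pair of flat aluminium keys on a bar, 60 by 45 by 4 mm, lying loose in the tray's right part, 12 mm above the table. They ride with the tray.

How it is judged:
On the way:
1. the pawl is flipped off the rack while the tray is still out (value of joint pawl above 0.45 rad and value of joint tray above 0.05 m), for 0.2 s.
At the end, for the whole second after the job is handed in: the tray is home to within 4 mm and at rest, the pawl is still tipped off the rack (over 0.45 rad) (value of joint tray below 0.004 m and value of joint pawl above 0.45 rad and velocity of joint tray below 0.01 m/s); the robot touches nothing.
It fails at once if the tray is forced against the pawl: more than 40 N between the rack and the pawl's foot (contact force between pawl and tray above 40 N).
It fails at once if the pawl is forced: more than 35 N on it (contact force between the fingers and pawl above 35 N).
It fails at once if a thing that should be left alone is moved by more than 30 mm (distance of any of eye_plate, paperweight, comb, bowl, glasses_case, spray from where it was at the start of the episode above 0.03 m).
It also fails if it takes over 51 s, if anything falls off the work surface, if the arm or the gripper's body presses on something with over 40 N, if the wrist force passes 120 N, or if a joint passes its speed limit or range.

## Working session

There is one attempt and no reset: what is moved stays moved. The work goes in short steps, Python scripts to look and compute and a tool call to move; the robot and the scene stay as the last step left them, time stands still between calls to the robot, and variables do not carry over. Pictures are saved under pics/ and viewed, and the job is handed in when it is done.

Besides the shell and the picture viewer there is one more tool, called after "Call:" as name(argument=value, ...) on one line, values as JSON. move_arm: Moves the arm, as the interface text tells. Its arguments: {"type":"object","properties":{"rows":{"type":"array","items":{"type":"number"}},"grip_force":{"type":"number"}},"required":["rows"]}

```bash
mkdir -p pics
cat > h.py <<'E'
import numpy as np, cv2
from rig import robot
def snap(cam,fn):
    o=robot.get_obs(); c=robot.camera(cam); cv2.imwrite(fn,c["color"][:,:,::-1]); return o,c
def world(c,px,o=None,z=None):
    u,v=px; K=np.array(c["camera_matrix"]); 
    d=c["z_map"][int(round(v)),int(round(u))] if z is None else z
    p=np.linalg.inv(K)@[u,v,1]*d
    return np.array(c["R"]).T@(p-np.array(c["t"]))
E
python3 - <<'E'
from h import *
print(robot.get_obs())
for cam in ("top","side"):
    o,c=snap(cam,f"pics/{cam}0.png")
    for t in ["unit","tray_front","pawl_foot","pawl_pivot","pawl_pad","paperweight","eye_plate","comb"]:
        for r in robot.spot_point(cam,t)[:2]:
            print(cam,t,r["conf"],np.round(r["at"],1),np.round(world(c,r["at"]),4))
E
```

```text
{'time': 0.0, 'q': array([-1.51049129e+00,  5.28434338e-01,  1.43386806e+00,  2.67949480e-06,
        1.18140455e+00, -1.78467321e-01]), 'joint_velocities': array([-1.27391537e-04, -1.24770153e-05,  7.04124625e-04,  1.52984207e-03,
        2.81992851e-03,  9.25177682e-05]), 'joint_torque': array([-4.54209166e-04, -4.40043283e+01, -1.76591134e+01,  6.33994024e-02,
        5.83125022e-02, -1.79783856e-04]), 'position': array([ 0.1478204 , -0.6064672 ,  0.19170215]), 'tool_rot': array([ 9.92881437e-01,  1.19102203e-01,  6.36578903e-05, -1.05522954e-03]), 'ft_force': array([-0.02705554, -0.6273758 , -0.07739081]), 'moment': array([-0.04256623,  0.00824446,  0.05555052]), 'grip_width': 0.08687536565841521}
top unit 0.88 [267.5 162.2] [ 0.6384 -0.025   0.0929]
top tray_front 0.73 [272.3 225.3] [ 0.4465 -0.0431  0.0113]
top pawl_foot 0.58 [239.7 195.4] [0.5369 0.0573 0.106 ]
top pawl_pivot 0.86 [239.3 182.7] [0.5746 0.0587 0.1081]
top pawl_pivot 0.54 [383.8 218.4] [ 0.471  -0.4033 -0.0011]
top pawl_pad 0.51 [235.7 166.3] [0.6208 0.0686 0.1298]
top eye_plate 0.95 [121.5 195.4] [0.539  0.4436 0.0085]
top comb 0.84 [387.6 218.8] [ 4.698e-01 -4.151e-01  3.000e-04]
side unit 0.66 [275.1 161.2] [0.6277 0.0695 0.1345]
side unit 0.59 [288.  214.9] [ 0.613  -0.1118  0.0905]
side tray_front 0.95 [213.1 210. ] [ 0.4318 -0.038   0.0819]
side pawl_foot 0.52 [240.3 182. ] [0.5281 0.0775 0.0734]
side pawl_pivot 0.81 [257.6 181.3] [0.5695 0.0377 0.0972]
side pawl_pad 0.61 [274.9 160.5] [0.6845 0.266  0.0015]
side paperweight 0.79 [313.7 206. ] [ 0.6772 -0.1193  0.1135]
side eye_plate 0.94 [221.1 138.5] [0.5306 0.4379 0.0096]
side comb 0.71 [261.8 355.8] [ 0.4661 -0.4287  0.0078]
```

Run:
```python
import cv2
a=cv2.imread("pics/top0.png");b=cv2.imread("pics/side0.png")
cv2.imwrite("pics/top0c.png",cv2.resize(a[110:270,170:370],None,fx=4,fy=3.75))
cv2.imwrite("pics/side0c.png",cv2.resize(b[120:280,170:370],None,fx=4,fy=3.75))
```

```text
(no output)
```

View pics/top0.png

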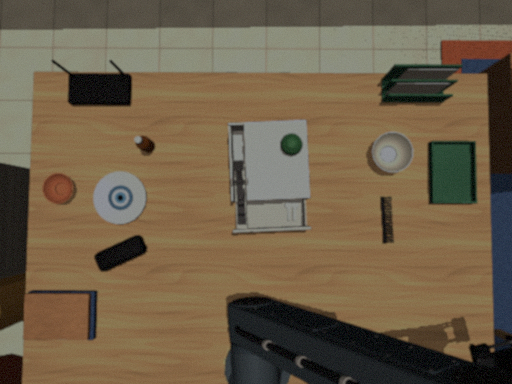

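```bash
ls .
```

```text
h.py
pics
```

View pics/side0.png

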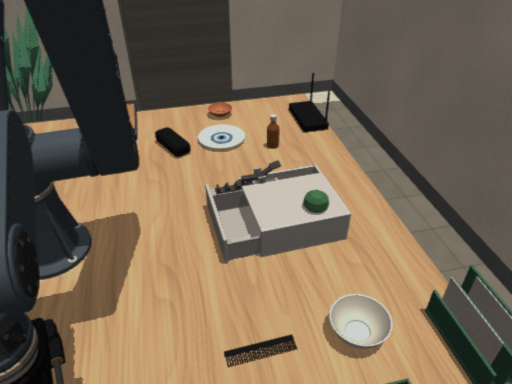

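View pics/top0c.png

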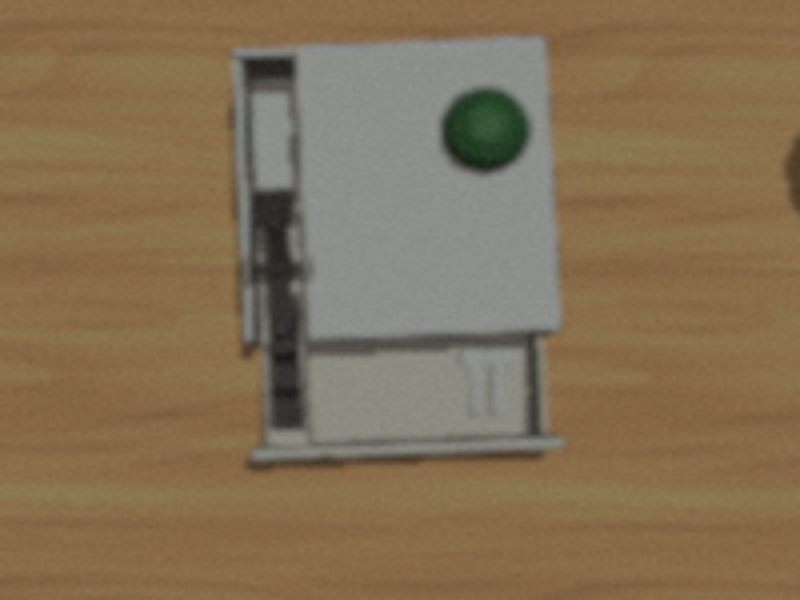

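View pics/side0c.png

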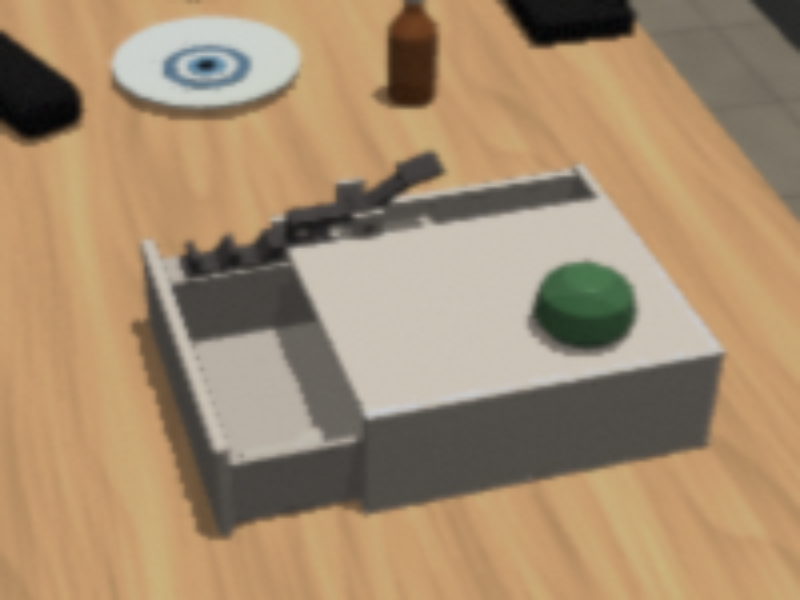

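Run:
```python
from h import *
o,c=snap("top","pics/top1.png")
K=np.array(c["camera_matrix"]);vv,uu=np.mgrid[0:384,0:512];d=c["z_map"]
P=np.stack([(uu-K[0,2])/K[0,0]*d,(vv-K[1,2])/K[1,1]*d,d],-1)
W=(P-np.array(c["t"]))@np.array(c["R"])
np.save("W.npy",W);np.save("col.npy",c["color"])
m=(abs(W[...,2]-.092)<.006)&(d>0);m[:,:246]=0;m[:,312:]=0;m[:110]=0;m[204:]=0
pts=W[m];print(m.sum(),pts.min(0),pts.max(0),np.median(pts[:,2]))
r=cv2.minAreaRect((pts[:,:2]*1000).astype(np.float32));print(r,cv2.boxPoints(r))
for v in (214,222,226,228,229,230,231,232,234): print(v,[np.round(W[v,u]*1000).astype(int).tolist() for u in (240,270,300)])
for v in range(150,200,2): print(v,[np.round(W[v,u]*1000).astype(int).tolist() for u in (231,234,236,238,240,242)])
```

```text
4079 [ 0.5239202  -0.15076993  0.08600329] [0.76918416 0.0411579  0.09700289] 0.08925392946951198
((647.4205322265625, -51.719276428222656), (240.24354553222656, 191.3040008544922), 2.6266582012176514) [[ 523.04144    38.327316]
 [ 531.80853  -152.7757  ]
 [ 771.7996   -141.76587 ]
 [ 763.03253    49.337143]]
214 [[482, 57, 80], [481, -2, 1265], [483, -132, 11]]
222 [[458, 57, 88], [457, -36, 13], [458, -132, 7]]
226 [[445, 57, 67], [444, -36, 6], [446, -127, 53]]
228 [[439, 57, 73], [440, -34, 83], [441, -124, 84]]
229 [[437, 57, 85], [437, -34, 85], [438, -124, 84]]
230 [[434, 56, 92], [434, -34, 85], [432, -133, -2]]
231 [[431, 56, 83], [428, -36, -3], [428, -133, -3]]
232 [[427, 57, 79], [425, -36, 0], [425, -133, 0]]
234 [[417, 61, -1], [418, -36, -2], [419, -133, -1]]
150 [[676, 86, 86], [690, 83, 1], [690, 76, 4], [690, 70, 1], [689, 63, 6], [690, 57, 1]]
152 [[671, 86, 80], [683, 83, 3], [683, 76, 3], [683, 70, 2], [683, 63, 5], [684, 57, 1]]
154 [[664, 86, 84], [677, 83, 1], [676, 76, 9], [676, 69, 5], [676, 63, 5], [677, 56, 2]]
156 [[658, 86, 82], [670, 82, 3], [670, 76, 5
[... 1402 characters left out ...]
 [571, 51, 102]]
186 [[566, 85, 84], [572, 81, 4], [567, 71, 71], [565, 63, 99], [565, 57, 104], [565, 51, 105]]
188 [[560, 85, 87], [565, 81, 11], [561, 71, 69], [559, 63, 104], [559, 57, 104], [559, 51, 100]]
190 [[554, 85, 85], [559, 81, 12], [554, 70, 85], [553, 63, 105], [553, 57, 103], [553, 51, 103]]
192 [[548, 85, 83], [552, 80, 19], [548, 69, 89], [547, 62, 106], [547, 57, 105], [547, 50, 108]]
194 [[542, 85, 87], [545, 80, 22], [543, 70, 70], [541, 62, 109], [541, 57, 100], [541, 51, 101]]
196 [[536, 85, 84], [539, 80, 24], [537, 70, 71], [535, 63, 102], [535, 57, 103], [535, 51, 100]]
198 [[530, 85, 82], [532, 79, 30], [531, 70, 73], [529, 62, 103], [529, 56, 106], [529, 50, 104]]
```

Call:
move_arm(rows=[14.4,28.5,0,0,0,0.069,0.3,14.4,28.5,0,0,0,0.069,0.3,14.4,28.5,0,0,0,0.069,0.3,14.4,28.5,0,0,0,0.069,0.3,14.4,28.5,0,0,0,0.069,0.3,14.4,28.5,0,0,0,0.069,0.3,14.4,28.5,0,0,0,0.069,0.3,14.4,28.5,0,0,0,0.069,0.3,14.4,28.5,0,0,0,0.069,0.3,14.4,28.5,0,0,0,0.069,0.3], grip_force=12)

```text
time: 1.95
position: [0.2924, -0.3213, 0.1929]
tool_rot: [0.894, 0.449, 0.0, 0.0]
ft_force: [0.5, -0.6, -0.2]
grip_width: 0.0608
```

Call:
move_arm(rows=[14.4,28.5,0,0,0,0.069,0.3,14.4,28.5,0,0,0,0.069,0.3,14.4,28.5,0,0,0,0.069,0.3,14.4,28.5,0,0,0,0.069,0.3,14.4,28.5,0,0,0,0.069,0.3,14.4,28.5,0,0,0,0.069,0.3,14.4,28.5,0,0,0,0.069,0.3,14.4,28.5,0,0,0,0.069,0.3,14.4,28.5,0,0,0,0.069,0.3,14.4,28.5,0,0,0,0.069,0.3,0,0,0,0,0,0,0.3])

```text
time: 3.05
position: [0.4372, -0.0347, 0.1929]
tool_rot: [0.688, 0.726, 0.001, 0.0]
ft_force: [-0.0, -0.7, 0.0]
grip_width: 0.0607
```

```bash
cat >> h.py <<'E'
from scipy.spatial.transform import Rotation as Rn
def cloud(c,o):
    K=np.array(c["camera_matrix"]);vv,uu=np.mgrid[0:384,0:512];d=c["z_map"]
    P=np.stack([(uu-K[0,2])/K[0,0]*d,(vv-K[1,2])/K[1,1]*d,d],-1)
    T=np.array(c["tool_from_camera"]);P=P@T[:3,:3].T+T[:3,3]
    return P@Rn.from_quat(o["tool_rot"]).as_matrix().T+o["position"]
E
python3 - <<'E'
from h import *
o,c=snap("wrist","pics/w0.png");W=cloud(c,o)
print(o["position"],o["tool_rot"],o["ft_force"],o["grip_width"])
for t in ["tray_front","pawl_foot","pawl_pivot","pawl_pad"]:
    for r in robot.spot_point("wrist",t)[:2]:
        u,v=np.round(r["at"]).astype(int);print(t,r["conf"],u,v,np.round(W[v,u],4))
E
```

```text
[ 0.43718326 -0.03468491  0.19294766] [6.88062806e-01 7.25650639e-01 7.38990791e-04 4.23421572e-04] [-0.02980716 -0.7441927   0.00510855] 0.06070220962776361
tray_front 0.95 251 194 [ 0.4363 -0.0407  0.0842]
pawl_foot 0.83 355 101 [0.5261 0.0508 0.0813]
pawl_pivot 0.69 423 94 [0.5735 0.0582 0.1074]
pawl_pad 0.92 504 92 [0.6227 0.0613 0.1304]
```

View pics/w0.png

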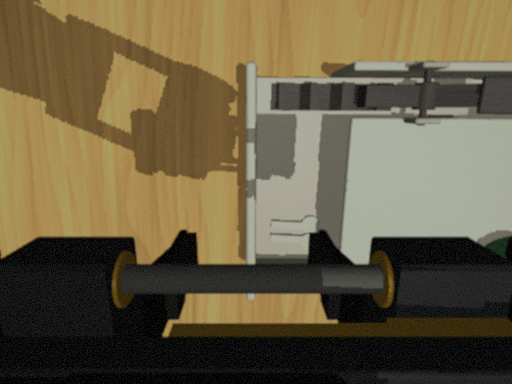

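Call:
move_arm(rows=[0,-3,-25,0,0,0,0.3,0,0,-25,0,0,0,0.3,0,0,-25,0,0,0,0.3,0,0,-25,0,0,0,0.3,0,0,-20,0,0,0,0.3,0,0,-10,0,0,0,0.3,0,0,0,0,0,0,0.5])

```text
time: 4.0
position: [0.4349, -0.0407, 0.0617]
tool_rot: [0.691, 0.723, -0.001, -0.001]
ft_force: [-0.1, -0.6, 0.4]
grip_width: 0.0574
```

Call:
move_arm(rows=[0,0,0,0,0,0,0.7,0,0,0,0,0,0,0.85,0,0,0,0,0,0,1,0,0,0,0,0,0,1,0,0,0,0,0,0,1])

```text
time: 4.5
position: [0.4361, -0.0403, 0.0631]
tool_rot: [0.69, 0.724, 0.0, 0.0]
ft_force: [-0.0, 1.9, 0.6]
grip_width: 0.0207
```

Call:
move_arm(rows=[0,0,0,0,0,0,1,0,0,0,0,0,0,1,0,0,0,0,0,0,1,0,0,0,0,0,0,1])

```text
time: 4.9
position: [0.4358, -0.0402, 0.0626]
tool_rot: [0.69, 0.724, -0.0, -0.0]
ft_force: [0.6, -0.4, -0.6]
grip_width: 0.0005
```

Run:
```python
from h import *
o,c=snap("wrist","pics/w1.png");W=cloud(c,o)
o,c=snap("side","pics/s1.png")
o,c=snap("top","pics/t1.png")
a=cv2.imread("pics/w1.png");b=cv2.imread("pics/s1.png")[120:280,170:370];b=cv2.resize(b,(480,384))
cv2.imwrite("pics/ws1.png",cv2.resize(np.hstack([a,b]),(800,310)))
```

```text
(no output)
```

View pics/ws1.png

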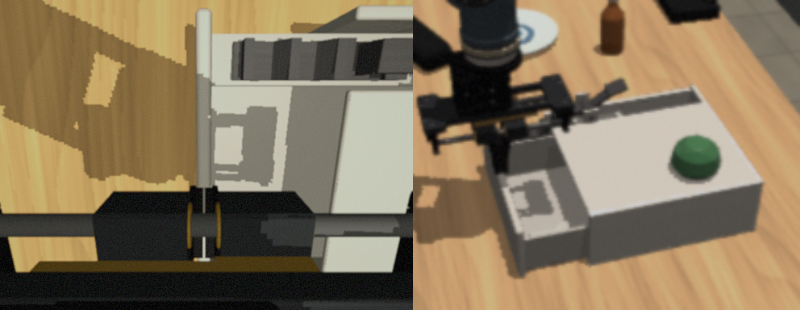

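Run:
```python
from h import *
a=cv2.imread("pics/w1.png");
cv2.imwrite("pics/w1z.png",cv2.resize(a[180:360,150:370],(760,600)))
o,c=snap("wrist","pics/w1b.png");W=cloud(c,o);print(o["grip_width"],o["ft_force"])
for v in (100,150,200,220,235,255,275,300,315): print(v,[np.round(W[v,u]*1000).astype(int).tolist() for u in (245,250,253,256,260,264)])
```

```text
0.0005172407761497893 [-0.95206142 -0.68983395 -0.47414227]
100 [[428, 37, 85], [431, 37, 84], [432, 38, 84], [434, 38, 85], [436, 38, 82], [438, 38, 71]]
150 [[429, 12, 85], [432, 12, 85], [434, 12, 86], [435, 12, 84], [437, 12, 84], [443, 4, 11]]
200 [[431, -16, 83], [433, -15, 84], [435, -15, 84], [437, -15, 85], [439, -15, 83], [445, -35, 12]]
220 [[431, -27, 85], [434, -27, 84], [436, -27, 85], [437, -26, 86], [440, -27, 84], [446, -52, 11]]
235 [[432, -31, 97], [434, -31, 96], [436, -31, 97], [437, -31, 97], [439, -31, 97], [441, -29, 102]]
255 [[432, -31, 120], [434, -31, 122], [436, -34, 115], [437, -31, 120], [439, -30, 122], [441, -31, 120]]
275 [[433, -9, 179], [434, -9, 178], [435, -9, 179], [435, -8, 180], [436, -9, 179], [438, -9, 179]]
300 [[433, -41, 141], [435, -41, 142], [438, -78, 85], [437, -42, 140], [439, -41, 141], [441, -41, 141]]
315 [[433, -48, 142], [435, -48, 141], [439, -88, 85], [438, -48, 141], [439, -48, 141], [441, -48, 141]]
```

View pics/w1z.png

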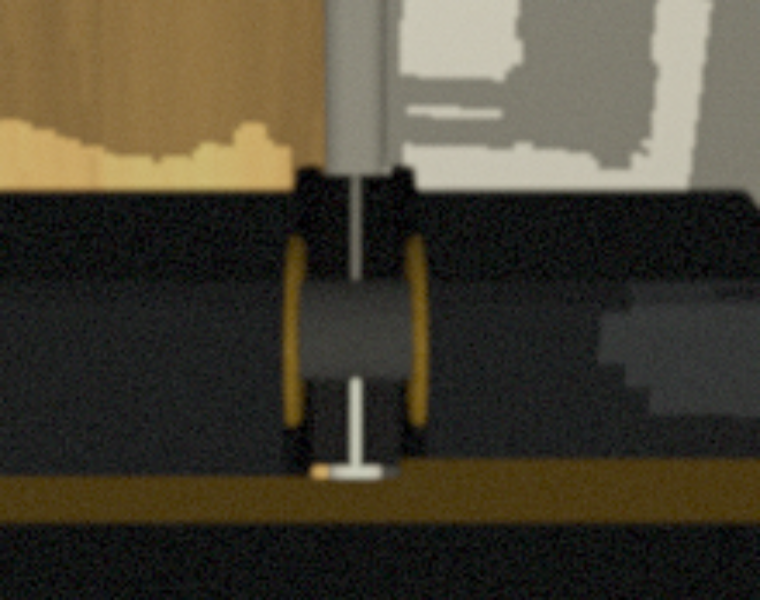

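Call:
move_arm(rows=[-1,0,0,0,0,0,1,-1,0,0,0,0,0,1,-1,0,0,0,0,0,1])

```text
time: 5.4
position: [0.4327, -0.0402, 0.0626]
tool_rot: [0.69, 0.724, -0.0, -0.0]
ft_force: [0.6, 0.2, 0.5]
grip_width: 0.0006
```

Run:
```python
from h import *
o,c=snap("wrist","pics/w2.png");W=cloud(c,o);print(o)
for v in (100,150,200,220): print(v,[np.round(W[v,u]*1000).astype(int).tolist() for u in (235,240,245,250,253,256,260,264)])
```

```text
{'time': 5.4, 'q': array([-3.50950041e-01,  5.18050345e-01,  2.01829149e+00,  1.70163269e-06,
        6.05335136e-01, -3.98901474e-01]), 'joint_velocities': array([-0.0094856 , -0.00629082,  0.02574663,  0.00298647, -0.017351  ,
       -0.00878249]), 'joint_torque': array([ 3.44228907e-02, -3.29472041e+01, -7.16975257e+00,  3.20028886e-02,
        7.35759968e-02,  5.41674031e-03]), 'position': array([ 0.43272517, -0.04021771,  0.06264686]), 'tool_rot': array([ 6.89952294e-01,  7.23854840e-01, -1.63796882e-05, -3.88509562e-05]), 'ft_force': array([0.60603832, 0.23968406, 0.53063525]), 'moment': array([ 0.01947685, -0.08427113, -0.03719852]), 'grip_width': 0.0006255502786366329}
100 [[416, 39, -1], [419, 39, -1], [423, 40, -1], [428, 37, 84], [429, 38, 83], [431, 38, 84], [433, 38, 84], [435, 38, 84]]
150 [[417, 1, 0], [421, 1, 0], [425, 2, -1], [429, 12, 83], [431, 12, 84], [432, 12, 85], [434, 13, 86], [436, 13, 84]]
200 [[418, -40, 0], [422, -40, -1], [427, -39, 0], [430, -16, 83], [432, -15, 84], [434, -15, 85], [436, -15, 86], [438, -15, 84]]
220 [[419, -58, -1], [423, -58, -1], [427, -57, -1], [431, -27, 83], [432, -27, 84], [434, -27, 84], [436, -26, 85], [439, -27, 84]]
```

Run:
```python
from h import *
b=cv2.imread("pics/s1.png")[100:260,150:300];cv2.imwrite("pics/s1z.png",cv2.resize(b,(640,600)))
o,c=snap("side","pics/s2.png")
# project expected TCP into side image
X=o["position"];p=np.array(c["camera_matrix"])@(np.array(c["R"])@X+np.array(c["t"]));print(p[:2]/p[2])
for X in ([.4327,-.0402,.0817],[.4327,-.0402,.13]):
  p=np.array(c["camera_matrix"])@(np.array(c["R"])@X+np.array(c["t"]));print(p[:2]/p[2])
b=cv2.imread("pics/s2.png")[100:260,150:300];cv2.imwrite("pics/s2z.png",cv2.resize(b,(600,640)[:2]))
```

```text
[213.91908208 216.09967888]
[213.58255287 210.55301755]
[212.39344894 196.00417643]
```

View pics/s2z.png

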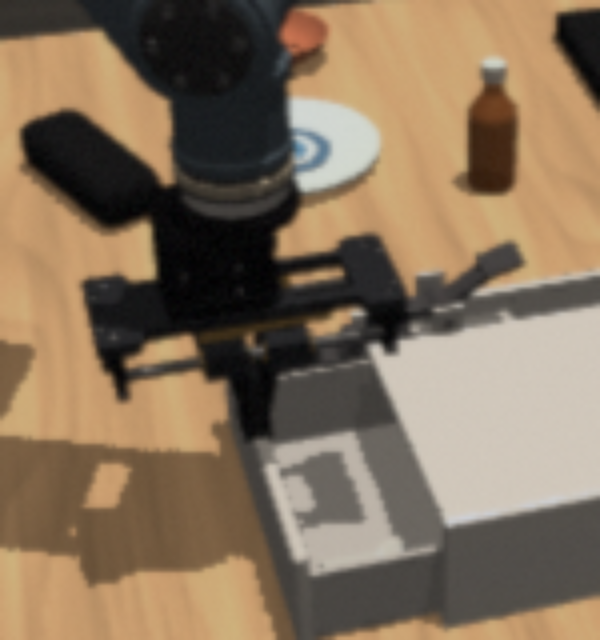

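Call:
move_arm(rows=[-10,0,10,0,0,0,1,-10,0,10,0,0,0,1,-10,0,0,0,0,0,1,-10,0,0,0,0,0,1])

```text
time: 5.9
position: [0.392, -0.0402, 0.0831]
tool_rot: [0.69, 0.724, 0.0, 0.0]
ft_force: [-0.2, 1.0, 0.2]
grip_width: 0.0003
```

Run:
```python
from h import *
o,c=snap("wrist","pics/w3.png");W=cloud(c,o);print(o["position"],o["ft_force"])
for v in range(225,300,5): print(v,[np.round(W[v,u]*1000).astype(int).tolist() for u in (245,248,252,256,260)])
o,c=snap("side","pics/s3.png")
for dz in (0,.02,.04):
  X=o["position"]+[0,0,dz];p=np.array(c["camera_matrix"])@(np.array(c["R"])@X+np.array(c["t"]));print((p[:2]/p[2]-[150,100])*4)
b=cv2.imread("pics/s3.png")[100:260,150:300];b=cv2.resize(b,(600,640)[:2])
a=cv2.imread("pics/w3.png")
cv2.imwrite("pics/s3z.png",np.hstack([cv2.resize(b,(400,427)),cv2.resize(a[160:340,160:330],(400,427))]))
```

```text
[ 0.39198148 -0.04019869  0.08305822] [-0.17455699  0.98791976  0.21088353]
225 [[387, -69, -1], [389, -69, 0], [393, -69, 0], [397, -69, 0], [400, -69, -1]]
230 [[387, -74, 0], [390, -74, -2], [393, -74, -2], [397, -74, -1], [401, -74, -1]]
235 [[388, -31, 118], [389, -31, 117], [391, -31, 117], [393, -31, 118], [396, -30, 118]]
240 [[388, -30, 125], [389, -30, 125], [391, -31, 124], [393, -31, 123], [395, -31, 123]]
245 [[388, -31, 130], [389, -31, 130], [391, -31, 131], [393, -31, 130], [395, -30, 131]]
250 [[388, -31, 137], [390, -32, 135], [391, -31, 136], [393, -31, 136], [395, -31, 136]]
255 [[388, -31, 141], [390, -31, 142], [391, -33, 137], [393, -31, 142], [395, -30, 142]]
260 [[388, -31, 147], [390, -31, 146], [392, -36, 137], [393, -31, 146], [395, -31, 146]]
265 [[388, -8, 195], [389, -7, 196], [390, -8, 196], [391, -7, 197], [392, -7, 197]]
270 [[389, -8, 198], [389, -8, 198], [390, -8, 198], [392, -9, 196], [392, -7, 199]]
275 [[389, -9, 200], [389, -9, 200], [390, -9, 199], [391, -9, 199], [393, -9, 199]]
280 [[389, -10, 200], [389, -10, 200], [390, -10, 201], [392, -10, 200], [393, -10, 199]]
285 [[389, -11, 201], [390, -12, 199], [391, -11, 201], [392, -11, 200], [393, -11, 201]]
290 [[389, -13, 200], [390, -13, 200], [391, -13, 200], [392, -13, 199], [393, -13, 200]]
295 [[389, -39, 161], [390, -39, 161], [396, -141, 0], [393, -39, 161], [395, -39, 161]]
[187.57234911 450.36355389]
[184.87817507 426.57177508]
[182.12341931 402.2450097 ]
```

View pics/s3z.png

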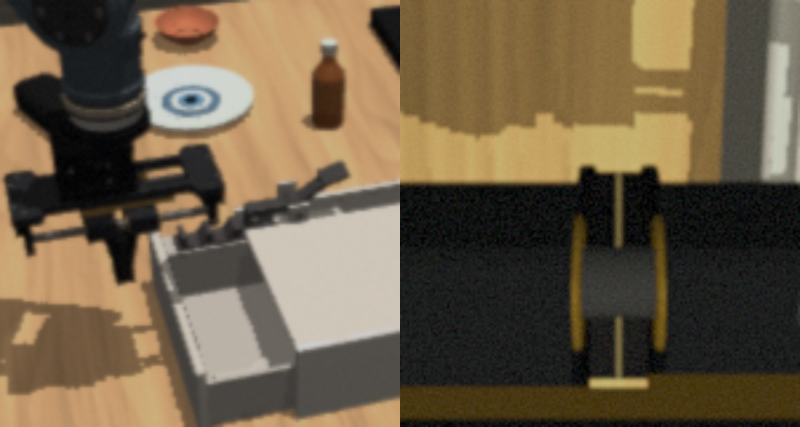

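Call:
move_arm(rows=[0,0,20,0,0,0,0.4,22,0,10,0,0,0,0.4,22,0,0,0,0,0,0.4,0,0,0,0,0,0,0.4,0,0,-20,0,0,0,0.4,0,0,-20,0,0,0,0.4,0,0,-15,0,0,0,0.4])

```text
time: 6.7
position: [0.4351, -0.0398, 0.0564]
tool_rot: [0.69, 0.724, -0.001, -0.001]
ft_force: [-0.0, -0.5, -0.1]
grip_width: 0.0475
```

Call:
move_arm(rows=[0,0,-6,0,0,0,0.4,0,0,-6,0,0,0,0.4,0,0,-4,0,0,0,0.4,0,0,0,0,0,0,0.7,0,0,0,0,0,0,0.85,0,0,0,0,0,0,1,0,0,0,0,0,0,1,0,0,0,0,0,0,1,0,0,0,0,0,0,1])

```text
time: 7.6
position: [0.437, -0.0403, 0.0418]
tool_rot: [0.69, 0.724, 0.0, 0.0]
ft_force: [0.3, 0.6, 0.2]
grip_width: 0.0121
```

Run:
```python
from h import *
o,c=snap("wrist","pics/w4.png");W=cloud(c,o);print(o["position"],o["ft_force"],o["grip_width"])
o,c=snap("side","pics/s4.png")
b=cv2.imread("pics/s4.png")[100:260,150:300];b=cv2.resize(b,(600,640)[:2])
a=cv2.imread("pics/w4.png")
cv2.imwrite("pics/s4z.png",np.hstack([cv2.resize(b,(400,427)),cv2.resize(a[160:340,160:330],(400,427))]))
```

```text
[ 0.43697192 -0.04027185  0.04180442] [0.34476506 0.64902133 0.21824357] 0.012103448844977807
```

View pics/s4z.png

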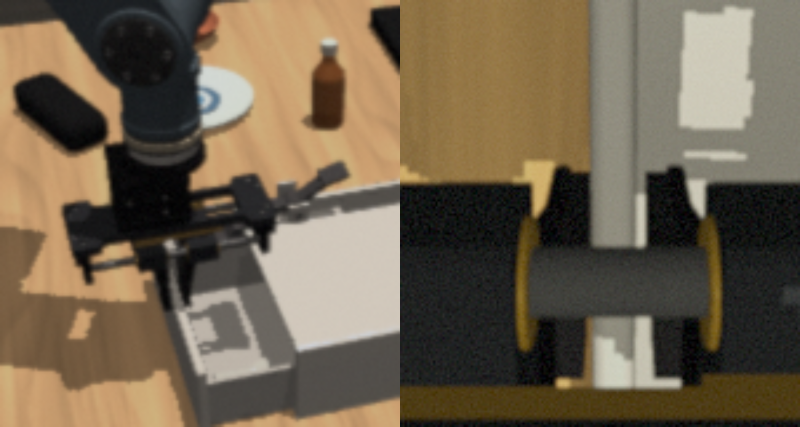

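Call:
move_arm(rows=[0,0,0,0,0,0,1,0,0,0,0,0,0,1,0,0,0,0,0,0,1], grip_force=20)

```text
time: 8.0
position: [0.4365, -0.0402, 0.0417]
tool_rot: [0.69, 0.724, -0.0, -0.0]
ft_force: [-1.5, -1.2, 3.5]
grip_width: 0.0098
```

Call:
move_arm(rows=[-1,0,0,0,0,0,1,-1,0,0,0,0,0,1,-1,0,0,0,0,0,1])

```text
time: 8.3
position: [0.4351, -0.0403, 0.0418]
tool_rot: [0.69, 0.724, 0.001, 0.001]
ft_force: [2.3, 2.9, 1.3]
grip_width: 0.0098
```

Call:
move_arm(rows=[-1,0,0,0,0,0,1,-1,0,0,0,0,0,1])

```text
time: 8.5
position: [0.4325, -0.0405, 0.0417]
tool_rot: [0.69, 0.724, 0.0, 0.001]
ft_force: [3.1, 1.4, 1.7]
grip_width: 0.0094
```

Call:
move_arm(rows=[-1,0,0,0,0,0,1,-1,0,0,0,0,0,1])

```text
time: 8.7
position: [0.4303, -0.0405, 0.0418]
tool_rot: [0.69, 0.724, 0.0, 0.001]
ft_force: [1.9, -0.4, 2.2]
grip_width: 0.0098
```

Call:
move_arm(rows=[-1,0,0,0,0,0,1,-1,0,0,0,0,0,1])

```text
time: 8.9
position: [0.4282, -0.0406, 0.0417]
tool_rot: [0.69, 0.724, 0.0, 0.001]
ft_force: [3.8, -1.3, 2.3]
grip_width: 0.01
```

Call:
move_arm(rows=[-1,0,0,0,0,0,1,-1,0,0,0,0,0,1])

```text
time: 9.1
position: [0.4263, -0.0407, 0.0417]
tool_rot: [0.69, 0.724, 0.0, 0.001]
ft_force: [3.1, -2.1, 2.4]
grip_width: 0.0098
```

Call:
move_arm(rows=[-1,0,0,0,0,0,1,-1,0,0,0,0,0,1])

```text
time: 9.3
position: [0.4244, -0.0408, 0.0417]
tool_rot: [0.69, 0.724, 0.0, 0.001]
ft_force: [2.9, -4.6, 2.0]
grip_width: 0.0098
```

Call:
move_arm(rows=[-1,0,0,0,0,0,1,-1,0,0,0,0,0,1])

```text
time: 9.5
position: [0.4239, -0.0409, 0.0418]
tool_rot: [0.69, 0.724, 0.001, 0.002]
ft_force: [7.0, -0.4, -1.6]
grip_width: 0.0102
```

Call:
move_arm(rows=[0,0,0,0,0,0,1])

```text
time: 9.6
position: [0.4239, -0.0409, 0.0418]
tool_rot: [0.69, 0.724, 0.001, 0.002]
ft_force: [5.8, -2.0, -0.0]
grip_width: 0.0098
```

Call:
move_arm(rows=[-0.5,0,0,0,0,0,1,0,0,0,0,0,0,1])

```text
time: 9.8
position: [0.424, -0.0409, 0.0418]
tool_rot: [0.69, 0.724, 0.001, 0.002]
ft_force: [6.3, -2.1, -0.7]
grip_width: 0.01
```

Call:
move_arm(rows=[2,0.1,0,0,0,0,1,2,0.1,0,0,0,0,1,2,0.1,0,0,0,0,1,2,0.1,0,0,0,0,1,2,0.1,0,0,0,0,1,2,0.1,0,0,0,0,1,1,0,0,0,0,0,1,0,0,0,0,0,0,1,0,0,0,0,0,0,1])

```text
time: 10.7
position: [0.4328, -0.0403, 0.0417]
tool_rot: [0.689, 0.724, -0.001, -0.001]
ft_force: [-1.1, -8.2, 5.8]
grip_width: 0.01
```

Call:
move_arm(rows=[1,0,0,0,0,0,1,0.7,0,0,0,0,0,1,0,0,0,0,0,0,1,0,0,0,0,0,0,1])

```text
time: 11.1
position: [0.4342, -0.0402, 0.0417]
tool_rot: [0.689, 0.724, -0.001, -0.001]
ft_force: [-2.6, -7.2, 5.3]
grip_width: 0.0096
```

Call:
move_arm(rows=[0,0,0,0,0,0,0.7,0,0,0,0,0,0,0.6,0,0,0,0,0,0,0.6,0,0,20,0,0,0,0.6,0,0,30,0,0,0,0.7,0,0,30,0,0,0,1,0,0,30,0,0,0,1])

```text
time: 11.8
position: [0.4347, -0.0388, 0.1523]
tool_rot: [0.69, 0.724, -0.0, -0.001]
ft_force: [-0.1, 0.2, -0.2]
grip_width: 0.0183
```

Run:
```python
from h import *
o,c=snap("wrist","pics/w5.png");W=cloud(c,o);print(o["position"],o["ft_force"],o["grip_width"])
for t in ["tray_front","pawl_pivot","pawl_pad"]:
    for r in robot.spot_point("wrist",t)[:1]:
        u,v=np.round(r["at"]).astype(int);print(t,r["conf"],u,v,np.round(W[v,u],4))
```

```text
[ 0.43474974 -0.03880125  0.15225061] [-0.06199589  0.17625064 -0.19579414] 0.018335663404921695
tray_front 0.83 254 204 [ 0.4361 -0.0428  0.0836]
pawl_pivot 0.61 459 87 [0.5749 0.0565 0.107 ]
```

Call:
move_arm(rows=[32,17,4,0,0,0,1,32,17,4,0,0,0,1,32,17,0,0,0,0,1,32,17,0,0,0,0,1,32,17,0,0,0,0,1,31,16,0,0,0,0,1,0,0,0,0,0,0,1,0,0,0,0,0,0,1])

```text
time: 12.8
position: [0.6254, 0.0619, 0.1569]
tool_rot: [0.69, 0.724, -0.002, -0.002]
ft_force: [-0.8, -0.9, -0.4]
grip_width: 0.0006
```

Run:
```python
from h import *
o,c=snap("wrist","pics/w6.png");W=cloud(c,o);print(o["position"],o["ft_force"],o["grip_width"])
for t in ["pawl_pad","pawl_pivot"]:
    for r in robot.spot_point("wrist",t)[:1]:
        u,v=np.round(r["at"]).astype(int);print(t,r["conf"],u,v,np.round(W[v,u],4))
```

```text
[0.62537435 0.06190098 0.15694005] [-0.8495908  -0.93456623 -0.43456132] 0.0005563188487910091
pawl_pad 0.57 249 220 [0.623  0.0583 0.1311]
pawl_pivot 0.8 197 206 [0.5816 0.0599 0.1088]
```

View pics/w6.png

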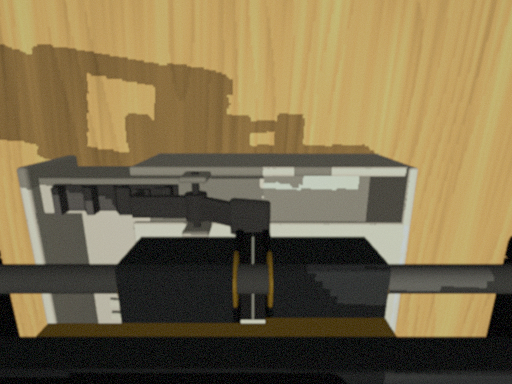

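Call:
move_arm(rows=[1,0,-15,0,0,0,1,0,0,-12,0,0,0,1,0,0,-8,0,0,0,1,0,0,-5,0,0,0,1])

```text
time: 13.35
position: [0.6269, 0.0612, 0.118]
tool_rot: [0.69, 0.724, -0.001, -0.001]
ft_force: [0.1, -0.4, 0.3]
grip_width: 0.0002
```

Call:
move_arm(rows=[0,0,-2,0,0,0,1,0,0,-2,0,0,0,1])

```text
time: 13.55
position: [0.6282, 0.0614, 0.1155]
tool_rot: [0.69, 0.724, 0.0, 0.0]
ft_force: [0.9, -0.2, 0.3]
grip_width: 0.0006
```

Call:
move_arm(rows=[0,0,-2,0,0,0,1,0,0,-2,0,0,0,1])

```text
time: 13.75
position: [0.6284, 0.0614, 0.1119]
tool_rot: [0.69, 0.724, 0.0, 0.0]
ft_force: [0.2, 0.0, 0.3]
grip_width: 0.0003
```

Call:
move_arm(rows=[0,0,-1.5,0,0,0,1,0,0,-1.5,0,0,0,1])

```text
time: 13.95
position: [0.6282, 0.0614, 0.1087]
tool_rot: [0.69, 0.724, 0.0, 0.0]
ft_force: [-0.1, -0.0, 0.1]
grip_width: 0.0002
```

Call:
move_arm(rows=[0,0,-1.5,0,0,0,1,0,0,-1.5,0,0,0,1])

```text
time: 14.15
position: [0.6283, 0.0614, 0.1057]
tool_rot: [0.69, 0.724, 0.0, 0.0]
ft_force: [-0.2, 1.1, 1.9]
grip_width: 0.0007
```

Call:
move_arm(rows=[0,0,-1.5,0,0,0,1])

```text
time: 14.25
position: [0.629, 0.0614, 0.1046]
tool_rot: [0.69, 0.724, 0.001, 0.001]
ft_force: [1.8, -0.3, 2.8]
grip_width: 0.0002
```

Call:
move_arm(rows=[0,0,-1,0,0,0,1,0,0,-1,0,0,0,1])

```text
time: 14.45
position: [0.6291, 0.0613, 0.1027]
tool_rot: [0.69, 0.724, 0.001, 0.001]
ft_force: [0.9, 0.7, 2.9]
grip_width: 0.0004
```

Call:
move_arm(rows=[0.3,0,-1,0,0,0,1,0.3,0,-1,0,0,0,1])

```text
time: 14.65
position: [0.6291, 0.0613, 0.1003]
tool_rot: [0.69, 0.724, 0.0, 0.0]
ft_force: [1.5, -0.4, 3.5]
grip_width: 0.0007
```

Call:
move_arm(rows=[0.3,0,-1,0,0,0,1,0.3,0,-1,0,0,0,1])

```text
time: 14.85
position: [0.6296, 0.0613, 0.0982]
tool_rot: [0.69, 0.724, 0.0, 0.0]
ft_force: [1.8, 0.5, 2.4]
grip_width: 0.0004
```

Call:
move_arm(rows=[0.5,0,-1.5,0,0,0,1,0.5,0,-1.5,0,0,0,1,0.5,0,-1.5,0,0,0,1,0.5,0,-1.5,0,0,0,1])

```text
time: 15.25
position: [0.6312, 0.0614, 0.0919]
tool_rot: [0.69, 0.724, -0.0, -0.0]
ft_force: [2.4, 0.5, 2.9]
grip_width: 0.0004
```

Call:
move_arm(rows=[0.5,0,-1.5,0,0,0,1,0.5,0,-1.5,0,0,0,1,0.5,0,-1.5,0,0,0,1,0.5,0,-1.5,0,0,0,1])

```text
time: 15.65
position: [0.6332, 0.0614, 0.086]
tool_rot: [0.69, 0.724, -0.0, -0.0]
ft_force: [2.3, -0.0, 3.0]
grip_width: 0.0006
```

Call:
move_arm(rows=[0.4,0,-1.5,0,0,0,1,0.4,0,-1.5,0,0,0,1])

```text
time: 15.85
position: [0.634, 0.0614, 0.083]
tool_rot: [0.69, 0.724, -0.0, -0.0]
ft_force: [0.9, 0.4, 2.9]
grip_width: 0.0006
```

Call:
move_arm(rows=[0.3,0,-1,0,0,0,1,0.3,0,-1,0,0,0,1])

```text
time: 16.05
position: [0.6345, 0.0615, 0.081]
tool_rot: [0.69, 0.724, -0.0, -0.0]
ft_force: [0.9, 0.6, 2.7]
grip_width: 0.0004
```

Call:
move_arm(rows=[0.3,0,-1,0,0,0,1,0.3,0,-1,0,0,0,1])

```text
time: 16.25
position: [0.6349, 0.0615, 0.0789]
tool_rot: [0.69, 0.724, -0.0, -0.0]
ft_force: [2.0, 0.5, 3.0]
grip_width: 0.0005
```

Call:
move_arm(rows=[0,0,-1,0,0,0,1,0,0,-1,0,0,0,1])

```text
time: 16.45
position: [0.6352, 0.0615, 0.0771]
tool_rot: [0.69, 0.724, 0.0, -0.0]
ft_force: [2.5, 0.9, 2.6]
grip_width: 0.0005
```

Call:
move_arm(rows=[0,0,-1,0,0,0,1,0,0,-1,0,0,0,1])

```text
time: 16.65
position: [0.6354, 0.0614, 0.0757]
tool_rot: [0.69, 0.724, 0.0, 0.0]
ft_force: [1.1, 1.5, 9.6]
grip_width: 0.0006
```

Call:
move_arm(rows=[0,0,-1,0,0,0,1,0,0,0,0,0,0,1])

```text
time: 16.85
position: [0.6355, 0.0614, 0.0755]
tool_rot: [0.69, 0.724, 0.0, 0.0]
ft_force: [0.2, 1.5, 10.2]
grip_width: 0.0004
```

Call:
move_arm(rows=[0,0,5,0,0,0,1,0,0,20,0,0,0,1,0,0,30,0,0,0,1,0,0,30,0,0,0,1,-40,-17,0,0,0,0,1,-45,-17,0,0,0,0,1,-45,-17,0,0,0,0,1,-45,-17,0,0,0,0,1,-45,-17,0,0,0,0,1,-20,-15,0,0,0,0,1,0,0,0,0,0,0,1])

```text
time: 17.95
position: [0.3904, -0.0385, 0.1585]
tool_rot: [0.691, 0.723, -0.002, -0.003]
ft_force: [-0.4, -0.2, 0.0]
grip_width: 0.0005
```

Run:
```python
from h import *
o,c=snap("wrist","pics/w7.png");W=cloud(c,o);print(o["position"],o["ft_force"],o["grip_width"])
for t in ["tray_front","pawl_foot","pawl_pad","pawl_pivot"]:
    for r in robot.spot_point("wrist",t)[:1]:
        u,v=np.round(r["at"]).astype(int);print(t,r["conf"],u,v,np.round(W[v,u],4))
o,c=snap("side","pics/s7.png")
b=cv2.imread("pics/s7.png")[120:280,180:380]
cv2.imwrite("pics/s7z.png",np.hstack([cv2.resize(b,(420,384)),cv2.imread("pics/w7.png")[:,150:]]))
```

```text
[ 0.3904312  -0.03853888  0.15852468] [-0.38307938 -0.17285569  0.02676887] 0.0004515956540032641
tray_front 0.84 303 204 [ 0.4342 -0.0424  0.0838]
pawl_foot 0.79 448 90 [0.5234 0.054  0.113 ]
```

View pics/s7z.png

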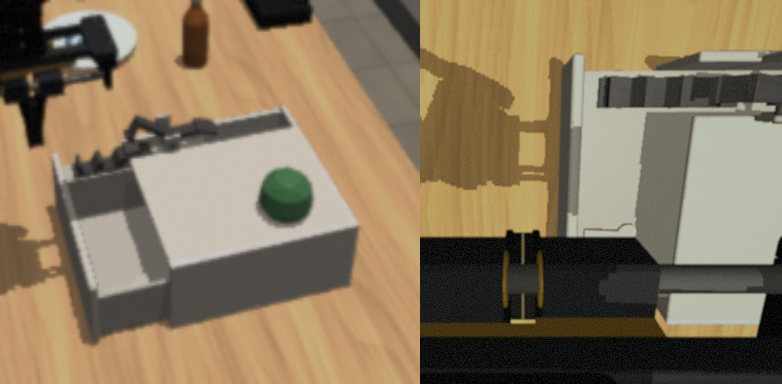

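Run:
```python
from h import *
o,c=snap("wrist","pics/w8.png")
T=np.array(c["tool_from_camera"]);print(T, Rn.from_quat(o["tool_rot"]).as_matrix()@T[:3,3])
```

```text
[[ 2.81853600e-05 -9.63110389e-01 -2.69106631e-01  7.32546699e-02]
 [ 9.99999810e-01  1.92978951e-04 -5.85918962e-04  1.95637230e-04]
 [ 6.16236555e-04 -2.69106563e-01  9.63110211e-01 -1.91589242e-01]
 [ 0.00000000e+00  0.00000000e+00  0.00000000e+00  1.00000000e+00]] [-0.00349126  0.07319821  0.19157911]
```

Call:
move_arm(rows=[0,0,-25,0,0,0,1,0,0,-30,0,0,0,1,0,0,-30,0,0,0,1,0,0,-25,0,0,0,1,0,0,-4,0,0,0,1])

```text
time: 18.8
position: [0.3942, -0.0378, 0.0429]
tool_rot: [0.69, 0.724, -0.001, -0.002]
ft_force: [-0.3, -0.5, 0.9]
grip_width: 0.0003
```

Call:
move_arm(rows=[8,0.4,0,0,0,0,1,8,0.4,0,0,0,0,1,4,0.2,0,0,0,0,1,3,0.2,0,0,0,0,1,3,0.2,0,0,0,0,1])

```text
time: 19.3
position: [0.4207, -0.0371, 0.0458]
tool_rot: [0.69, 0.724, -0.0, -0.0]
ft_force: [-3.5, -1.4, 1.7]
grip_width: 0.0004
```

Call:
move_arm(rows=[2,0.1,0,0,0,0,1,2,0.1,0,0,0,0,1,2,0.1,0,0,0,0,1])

```text
time: 19.6
position: [0.4265, -0.0366, 0.0452]
tool_rot: [0.69, 0.724, -0.0, -0.001]
ft_force: [-3.1, -0.1, 2.5]
grip_width: 0.0003
```

Call:
move_arm(rows=[2,0.1,0,0,0,0,1,2,0.1,0,0,0,0,1,2,0.1,0,0,0,0,1])

```text
time: 19.9
position: [0.433, -0.0364, 0.045]
tool_rot: [0.69, 0.724, -0.0, -0.0]
ft_force: [-2.6, 0.6, 1.8]
grip_width: 0.0006
```

Call:
move_arm(rows=[2,0.1,0,0,0,0,1,2,0.1,0,0,0,0,1,2,0.1,0,0,0,0,1,2,0.1,0,0,0,0,1])

```text
time: 20.3
position: [0.4412, -0.036, 0.045]
tool_rot: [0.69, 0.724, -0.0, -0.0]
ft_force: [-2.5, 1.3, 1.0]
grip_width: 0.0004
```

Call:
move_arm(rows=[3,0.1,0,0,0,0,1,3,0.1,0,0,0,0,1,3,0.2,0,0,0,0,1,3,0.1,0,0,0,0,1,3,0.1,0,0,0,0,1])

```text
time: 20.8
position: [0.4565, -0.0356, 0.0451]
tool_rot: [0.69, 0.724, -0.0, -0.0]
ft_force: [-2.8, 1.3, -0.5]
grip_width: 0.0003
```

Call:
move_arm(rows=[3,0.1,0,0,0,0,1,3,0.1,0,0,0,0,1,3,0.2,0,0,0,0,1,3,0.1,0,0,0,0,1,3,0.1,0,0,0,0,1])

```text
time: 21.3
position: [0.4715, -0.035, 0.0451]
tool_rot: [0.69, 0.724, -0.0, -0.0]
ft_force: [-2.8, 2.2, -0.7]
grip_width: 0.0001
```

Call:
move_arm(rows=[3,0.1,0,0,0,0,1,3,0.1,0,0,0,0,1,3,0.2,0,0,0,0,1,3,0.1,0,0,0,0,1,3,0.1,0,0,0,0,1])

```text
time: 21.8
position: [0.4865, -0.0344, 0.0452]
tool_rot: [0.69, 0.724, 0.0, -0.0]
ft_force: [-3.5, 2.5, -0.1]
grip_width: 0.0006
```

Expected home is near x ≈ 505; slowing down.

Call:
move_arm(rows=[3,0.1,0,0,0,0,1,3,0.1,0,0,0,0,1,2,0.1,0,0,0,0,1,2,0.1,0,0,0,0,1])

```text
time: 22.2
position: [0.4965, -0.0341, 0.0452]
tool_rot: [0.69, 0.724, 0.0, 0.0]
ft_force: [-3.1, 1.1, 0.6]
grip_width: 0.0004
```

Call:
move_arm(rows=[1.5,0.1,0,0,0,0,1,1.5,0.1,0,0,0,0,1,1.5,0,0,0,0,0,1])

```text
time: 22.5
position: [0.5009, -0.0339, 0.0452]
tool_rot: [0.69, 0.724, 0.0, 0.0]
ft_force: [-2.3, 0.9, 0.0]
grip_width: 0.0005
```

Call:
move_arm(rows=[1.5,0.1,0,0,0,0,1,1.5,0.1,0,0,0,0,1,1.5,0,0,0,0,0,1])

```text
time: 22.8
position: [0.5055, -0.0337, 0.0452]
tool_rot: [0.69, 0.724, 0.0, 0.0]
ft_force: [-2.6, 1.7, 0.7]
grip_width: 0.0002
```

Call:
move_arm(rows=[1.5,0.1,0,0,0,0,1,1.5,0.1,0,0,0,0,1])

```text
time: 23.0
position: [0.5063, -0.0336, 0.0452]
tool_rot: [0.69, 0.724, -0.002, -0.002]
ft_force: [-8.6, -2.5, 6.5]
grip_width: 0.0001
```

Call:
move_arm(rows=[1,0,0,0,0,0,1,1,0,0,0,0,0,1])

```text
time: 23.2
position: [0.5062, -0.0335, 0.0452]
tool_rot: [0.689, 0.724, -0.003, -0.003]
ft_force: [-10.7, -3.6, 8.2]
grip_width: 0.0004
```

Firmly stopped at home. Back off and check.

Call:
move_arm(rows=[-4,0,0,0,0,0,1,-15,0,0,0,0,0,1,-30,0,0,0,0,0,1,-40,0,10,0,0,0,1,-10,0,30,0,0,0,1,0,0,30,0,0,0,1,0,0,30,0,0,0,1,0,0,0,0,0,0,1])

```text
time: 24.0
position: [0.4164, -0.0352, 0.1489]
tool_rot: [0.69, 0.724, 0.003, 0.006]
ft_force: [0.3, -0.6, -1.2]
grip_width: 0.0004
```

Run:
```python
from h import *
o,c=snap("wrist","pics/w9.png");W=cloud(c,o);print(o["time"],o["position"],o["ft_force"])
for t in ["tray_front","pawl_foot","pawl_pad","pawl_pivot"]:
    for r in robot.spot_point("wrist",t)[:1]:
        u,v=np.round(r["at"]).astype(int);print(t,r["conf"],u,v,np.round(W[v,u],4))
o,c=snap("side","pics/s9.png")
for t in ["pawl_foot","pawl_pad","paperweight","eye_plate","comb"]:
    for r in robot.spot_point("side",t)[:1]: print(t,r["conf"],r["at"],np.round(world(c,r["at"]),3))
b=cv2.imread("pics/s9.png")[120:280,180:380]
cv2.imwrite("pics/s9z.png",np.hstack([cv2.resize(b,(420,384)),cv2.imread("pics/w9.png")[:,150:]]))
```

```text
24.0 [ 0.41635491 -0.0352241   0.14890407] [ 0.34667042 -0.6156693  -1.15757771]
tray_front 0.68 378 208 [ 0.523  -0.0371  0.0852]
pawl_foot 0.7 413 96 [0.5223 0.0518 0.1129]
pawl_pivot 0.63 484 92 [0.5722 0.0569 0.1104]
pawl_foot 0.71 [238.8, 177.1] [0.547 0.202 0.001]
pawl_pad 0.58 [278.8, 167.6] [0.686 0.222 0.002]
paperweight 0.63 [315.8, 204.1] [ 0.682 -0.12   0.119]
eye_plate 0.55 [217.4, 138.2] [ 0.459 -0.012  0.279]
comb 0.63 [258.4, 353.8] [ 0.461 -0.42   0.004]
```

View pics/s9z.png

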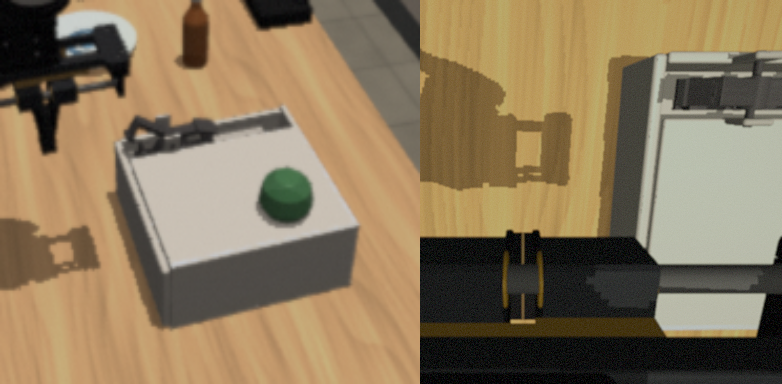

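Call:
move_arm(rows=[0,0,0,0,0,0,1,0,0,0,0,0,0,1])

```text
time: 24.75
position: [0.4112, -0.0334, 0.145]
tool_rot: [0.69, 0.724, -0.0, -0.0]
ft_force: [0.6, 0.7, 0.3]
grip_width: 0.0005
```

```bash
python3 -c "
from rig import robot
print(robot.hand_in())"
```

```text
the job is handed in; nothing more can be done
None
```

The tray is pushed home, the pawl is left tipped off the rack, and the job was handed in at about 25 s.

- **Finding the middle of the play:** I pinched the tray's front board and eased it out until the foot stopped it. That took about 7 N, after roughly 12.5 mm. Then I let it back in by about 10.3 mm, half the play, and released it.
- **Flipping the pawl:** The tail pad went down freely at about 3 N, with no binding. It met its stop after about 30 mm of tip travel, and I pressed to about 10 N there.
- **Closing the tray:** I pushed from in front with shut fingers at about 3 N until it stopped hard at about 11 N, after roughly 86 mm. Then I backed the arm clear.

**Last checks:**
- The final pictures show the front board against the unit, with the foot raised to about 113 mm and the pad down.
- The paperweight and comb read within about 1 cm of their first readings.
- The side camera's depth readings for the plate and the pawl at the end were unusable, because those points landed on other surfaces. I judged the pawl from the picture and the wrist camera instead. The plate's position was not confirmed, but nothing went near it.
- I did not re-measure the bowl, glasses case or spray bottle at the end.

**What went wrong on the way:** The first pinch closed on air above the board. The real fingertips sit about 20–27 mm above the reported TCP, so I repeated it lower. The wrist camera put the board about 2 mm further in than the arm's own travel implied. The pawl came free anyway.

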